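# Unstack the specimen cases into their trays

## Robot

A 7-joint arm with a two-finger parallel gripper is mounted at the origin on a cart in front of the work surface, level with it; the furniture and walls round the work are solid. World frame = base frame: x ahead of the robot, y to its left, z up, the work surface at z = 0. Lengths are in m, angles in rad, forces in N, time in s.
With the tool pointing down it reaches from about 0.425 to 0.925 m from the base axis. Payload 6.8 kg.
Tool frame: the origin (TCP) lies on the centre line of the jaws, within the pads' length; the fingertips stand 11 mm ahead of it and the grasp point (between the pads) lies 8 mm behind it; z points along the fingers, y is the direction in which the jaws open and shut (so a half turn about z gives the same grasp; the last joint's range is limited). The gripper opens to 85 mm and grips with 20 to 120 N. Pads are 22 mm wide; open, the fingers measure 114 mm over their backs; the gripper's body (76 mm by 85 mm) begins 54 mm behind the grasp point. The pads swing forward as they close: fully open they stand 13 mm farther back than shut.
Start: joints at [1.143, 0.477, 0.022, 1.555, -0.011, 1.109, -0.083], TCP at [0.212, -0.641, 0.242] pointing down, gripper open.
Joint ranges: [-2.96, 2.96], [-0.34, 2.1], [-1.41, 1.46], [0.24, 2.44], [-1.37, 4.51], [0.17, 1.92], [-2.96, 2.96]. Speed limits (rad/s): [2.39, 2.39, 3.14, 3.14, 3.14, 3.14, 3.14].

## Interface

Orientations are given as a rotation vector (axis times angle).
In Python, from bench import r gives the robot as it stands.
- The arm moves only by the tool send_rows, never from a script. Its argument "deltas" is a list of rows, each a list of 7 numbers: the opening, from 0 (shut) to 1 (fully open), then the shift along the tool's x, y, z as a fraction of full scale, then the turn, a rotation vector about the tool's x, y, z as a fraction of full scale. In form: [[hand, x, y, z, ax, ay, az], ...]. A call has 1 to 20 rows; each row is the pose to reach, as a shift and turn from the pose commanded when the call began, along the tool's axes at that moment, turning the shorter way round; what a row does not reach only later rows make up. Full scale, the value 1, is 150 mm for a shift and 180 degrees for a turn. A row lasts 1/12 s, in which the tool goes at most 41.7 mm and 7.16 degrees, less where a joint would pass 70% of its speed; a pose out of reach is approached as far as the arm can. A call with a number of a shift or a turn outside -1 to 1 is refused whole. A call with a gripper value outside its range is refused whole. The fingers move at their own pace and stop on an object; "squeeze" is the grip in N (left out, the last holds). Time passes only in rows, so rows that repeat a pose let the fingers close. It gives the time, the measured TCP pose, the force and the opening at its end, in the units of the state.
- r.get_obs(): the state, without advancing time (a new reading comes with each control period).
- r.grab_frame(name): name is "side" or "top"; returns a dict with "pixels" (420x560x3 uint8, red, green, blue), "camera_matrix" (3x3 intrinsics, pixels), "rvec" (rotation vector, rad) and "tvec" (3), from world to camera coordinates, as OpenCV has them. Camera axes: x right, y down, z forward; pixel columns grow to the right and rows downward; lengths in m; the calibration is good to about 2 mm. A picture is of the moment at which its call begins. There is no depth.
- r.hand_in(): hands the job in, once; it reports no verdict.
The state is a dict: "clock": time; "joints": joint angles; "qvel": joint speeds; "tau": joint torques, N m; "tcp_pos": TCP position; "orientation": TCP orientation; "contact_force": force on the tool from outside, world axes, zero at the start; "moment": the same for the moment, N m; "grip_width": finger opening in m.
Only numpy, scipy, OpenCV 4.12 (cv2) and the standard library are available. Lean on these libraries where they do the work, as an engineer would, in place of code of your own. Each camera call takes 0.05 s, during which the arm holds its last target. There are 200 camera calls.

## Task

Take the stack of specimen cases apart, one piece at a time: first stand the vial with the blue cap upright in the round white stand, then lay the yellow and the red case (either first) each in the tray of its own colour, and last lay the long grey case in the long grey tray. Each must end flat on the floor of its place, not on the rim, and let go; keep everything the right way up and leave the brown dropper bottle and the dark grey pipe elbow where they are.

Things in the scene. Friction and masses are not known exactly. Their poses are not given: they have to be found in the camera images.
- long_case: long closed hard case, mid grey with black end latches, 56 (x) x 150 (y) x 30 (z) mm, about 0.25 kg, lowest piece of the stack, lies on the bench. Origin: centre of its underside; y along its length, z up. Plain flat sides to grip across x (56 mm).
- yellow_case: small closed hard case, yellow with black end latches, 48 (x) x 62 (y) x 26 (z) mm, about 0.09 kg. Lies on one half of the long case's lid, its y along the long case's length, its centre about 36 mm from the long case's centre, about 10 mm from the red case. Origin: centre of its underside; z up. Grip across x (48 mm).
- red_case: small closed hard case, red with black end latches, 48 (x) x 62 (y) x 26 (z) mm, about 0.09 kg. Lies on the other half of the long case's lid, otherwise as the yellow case. Origin: centre of its underside; z up. Grip across x (48 mm).
- vial: clear round sample vial with a blue screw cap, 27 mm diameter, 68 mm tall, light; stands loose on the middle of the yellow or of the red case's lid (either may carry it). The clear body below the cap is about 45 mm tall. Origin: centre of its underside; z up along it.
- vial_stand: low round white stand fixed to the bench, 57 mm outside diameter, recess 45 mm in diameter, its floor 3 mm and its rim 8 mm above the bench. Origin: centre of its underside, on the bench.
- yellow_tray: low yellow tray fixed to the bench, 72 (x) x 86 (y) mm outside, 66 x 80 mm inside, its floor 3 mm and its rim 8 mm above the bench: 9 mm of room on every side of the yellow case when their axes agree (either way round). Origin: centre of its underside, on the bench.
- red_tray: low red tray fixed to the bench, same size and origin as the yellow tray, for the red case. Red, yellow tray and white stand trade places from start to start.
- long_tray: low long grey tray fixed to the bench, 80 (x) x 174 (y) mm outside, 74 x 168 mm inside, its floor 3 mm and its rim 8 mm above the bench: 9 mm of room on every side of the long case when their axes agree (either way round). Origin: centre of its underside, on the bench.
- dropper_bottle: bystander: brown glass dropper bottle with a black rubber teat, 34 mm diameter, 112 mm tall, loose, beyond the stack. Origin: centre of its underside.
- pvc_elbow: bystander: dark grey plastic pipe elbow, 58 x 58 x 41 mm, loose, at the near right of the trays. Origin: centre of its underside.
Things that resemble listed ones, but are neither listed nor needed, are in the scene too. What is meant by the red_case is not green, and is the larger of those in its own colour. Leave any turquoise look-alike of the vial alone.

How it is judged:
On the way, in this order (a step that is already met when the one before it is completed fails the run):
1. the vial stands in the white stand (horizontal distance between vial and vial_stand below 0.013 m and z of vial in the frame of vial_stand between 0.001 and 0.0065 m and angle between vial's own z axis and vertical below 0.08 rad), for 0.2 s.
2. the yellow and the red case lie in the trays of their colour (horizontal distance between yellow_case and yellow_tray below 0.017 m and z of yellow_case in the frame of yellow_tray between 0.001 and 0.0065 m and angle between each of yellow_case, red_case's own z axis and vertical below 0.08 rad and horizontal distance between red_case and red_tray below 0.017 m and z of red_case in the frame of red_tray between 0.001 and 0.0065 m), for 0.2 s.
3. the long case lies in the long grey tray (horizontal distance between long_case and long_tray below 0.013 m and z of long_case in the frame of long_tray between 0.001 and 0.0065 m and angle between long_case's own z axis and vertical below 0.08 rad), for 0.2 s.
At the end, for the whole second after the job is handed in: The vial stands in the white stand and each case lies in its own tray: flat on its floor (underside 1 to 6.5 mm above the bench, within 0.08 rad of level, right way up), centre within 13 mm (yellow, red case: 17 mm) of the place's centre, all released and at rest (under 10 mm/s) (all of step 1 and all of step 2 and all of step 3 and linear speed of each of vial, yellow_case, red_case, long_case below 0.01 m/s); the robot touches nothing.
It fails at once if a small case is lifted by 20 mm or more, or taken down from the long case, before the vial stands in its stand (not (horizontal distance between vial and vial_stand below 0.013 m and z of vial in the frame of vial_stand between 0.001 and 0.0065 m and angle between vial's own z axis and vertical below 0.08 rad) and (height (world z) of any of yellow_case, red_case above 0.05 m or height (world z) of any of yellow_case, red_case below 0.02 m)).
It fails at once if the long case is lifted by 20 mm or more before both small cases lie in their trays (height (world z) of long_case above 0.02 m and not (horizontal distance between yellow_case and yellow_tray below 0.017 m and z of yellow_case in the frame of yellow_tray between 0.001 and 0.0065 m and angle between each of yellow_case, red_case's own z axis and vertical below 0.08 rad and horizontal distance between red_case and red_tray below 0.017 m and z of red_case in the frame of red_tray between 0.001 and 0.0065 m)).
It fails at once if the vial or a case is tipped by more than 0.6 rad (angle between any of vial, yellow_case, red_case, long_case's own z axis and vertical above 0.6 rad).
It fails at once if the dropper bottle or the pipe elbow is moved by more than 25 mm, or the bottle is tipped by more than 0.5 rad (distance of any of dropper_bottle, pvc_elbow from where it was at the start of the episode above 0.025 m or angle between dropper_bottle's own z axis and vertical above 0.5 rad).
It also fails if it takes over 120 s, if anything falls off the work surface, if the arm or the gripper's body presses on something with over 40 N, if the wrist force passes 120 N, or if a joint passes its speed limit or range.

## Working session

There is one attempt and no reset: what is moved stays moved. The work goes in short steps, Python scripts to look and compute and a tool call to move; the robot and the scene stay as the last step left them, time stands still between calls to the robot, and variables do not carry over. Pictures are saved under pics/ and viewed, about 12 in all and at most 16, crops included, and the job is handed in when it is done.

Besides the shell and the picture viewer there is one more tool, called by a JSON object that holds its "name" and its "arguments". send_rows: Moves the arm, as the interface text tells. Shift numbers are shares of 150 mm and turn numbers shares of 180 degrees, none past 1 either way. Its arguments: {"type":"object","properties":{"deltas":{"type":"array","items":{"type":"array","items":{"type":"number"}}},"squeeze":{"type":"number"}},"required":["deltas"]}

```bash
ls; mkdir -p pics
cat > h.py <<'E'
import numpy as np, cv2
from bench import r
def grab(n):
    f=r.grab_frame(n); np.savez('%s.npz'%n,**{k:np.array(v) for k,v in f.items()}); return f
def load(n): return dict(np.load('%s.npz'%n))
def ray(f,uv):
    R=cv2.Rodrigues(np.array(f['rvec'],float))[0]; t=np.array(f['tvec'],float).ravel()
    d=R.T@np.linalg.inv(f['camera_matrix'])@np.array([uv[0],uv[1],1.]); return -R.T@t,d
def onz(f,uv,z):
    c,d=ray(f,uv); return c+d*(z-c[2])/d[2]
def proj(f,p):
    return cv2.projectPoints(np.array([p],float).reshape(-1,3),np.array(f['rvec'],float),np.array(f['tvec'],float),f['camera_matrix'],None)[0].reshape(-1,2)
def save(px,name): cv2.imwrite('pics/'+name,cv2.cvtColor(px,cv2.COLOR_RGB2BGR))
E
python3 - <<'E'
from h import *
for n in('top','side'):
    f=grab(n); save(f['pixels'],n+'0.png'); print(n,ray(f,(280,210)))
o=r.get_obs(); print(o['tcp_pos'],o['orientation'],o['clock'],o['grip_width'])
E
```

```text
pics
top (array([ 0.46158755, -0.06360091,  0.96264153]), array([ 0.08114512,  0.00552664, -0.99672569]))
side (array([ 0.29702505, -1.15150537,  0.5265476 ]), array([ 0.17904949,  0.90418434, -0.38806592]))
[ 0.21204263 -0.64029144  0.24141286] [-3.09989927e+00 -5.00025989e-01  5.66518399e-04] 0.1 0.08552913761149637
```

View pics/top0.png

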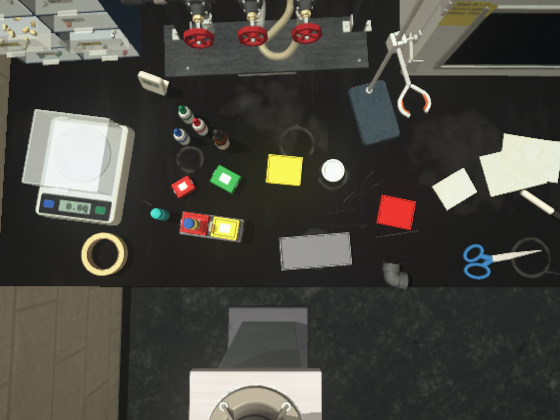

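View pics/side0.png

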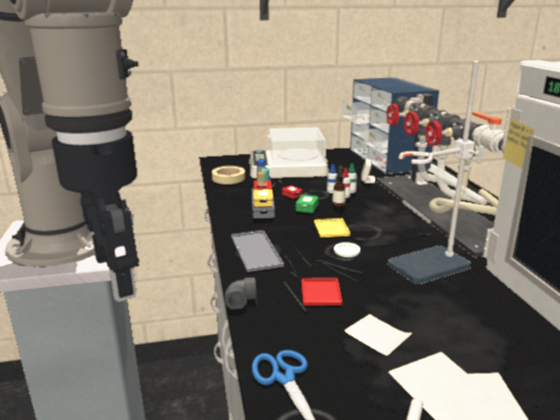

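Run:
```python
from h import *
f=load('top'); g=load('side')
print(f['camera_matrix'][0],proj(f,[[.212,-.641,.24],[.5,0,0],[0,0,0]]))
px=f['pixels']; hsv=cv2.cvtColor(px,cv2.COLOR_RGB2HSV)
def rect(mask,z,name,box):
    m=np.zeros(mask.shape,np.uint8); x0,y0,x1,y1=box; m[y0:y1,x0:x1]=mask[y0:y1,x0:x1]
    c=max(cv2.findContours(m,0,2)[0],key=cv2.contourArea)
    P=np.array([onz(f,p[0],z)[:2] for p in cv2.convexHull(c)]).astype(np.float32)
    (cx,cy),(w,h),a=cv2.minAreaRect(P); 
    print(name,np.round([cx,cy,w,h],4),'ang',round(a,1), 'pix',cv2.minAreaRect(c))
    return cx,cy
H,S,V=[hsv[...,i] for i in range(3)]
yel=((H>20)&(H<35)&(S>120)&(V>100)).astype(np.uint8)
red=(((H<8)|(H>172))&(S>120)&(V>80)).astype(np.uint8)
gry=((S<50)&(V>80)).astype(np.uint8)
rect(yel,.008,'ytray',(255,140,315,200)); rect(red,.008,'rtray',(365,185,430,240))
rect(gry,.008,'ltray',(265,225,365,280)); rect((V>150).astype(np.uint8)*(S<60),.008,'stand',(312,150,355,195))
rect(yel,.056,'ycase',(205,205,250,250)); rect(red,.056,'rcase',(170,205,215,250))
rect(red,.02,'small red',(165,170,200,200))
a=cv2.resize(px[160:250,135:255],None,fx=5,fy=5,interpolation=cv2.INTER_CUBIC)
b=cv2.resize(g['pixels'][145:225,225:355],(600,369),interpolation=cv2.INTER_CUBIC)
save(a,'c0.png'); save(b,'c1.png')
```

```text
[386.64247267   0.         283.29557602] [[599.42100319 380.27476526]
 [256.53434532 225.92137589]
 [254.74859308 435.37292159]]
ytray [ 0.6408 -0.067   0.088   0.0744] ang 84.8 pix ((283.5860900878906, 169.55328369140625), (35.30894088745117, 29.424114227294922), 5.194429397583008)
rtray [ 0.5357 -0.3449  0.0885  0.0743] ang 78.4 pix ((395.7115173339844, 211.94232177734375), (35.889251708984375, 29.809648513793945), 11.309932708740234)
ltray [ 0.439  -0.1444  0.0814  0.1748] ang 4.6 pix ((314.9117736816406, 250.85292053222656), (33.286277770996094, 71.17434692382812), 85.60128784179688)
stand [ 0.6401 -0.1891  0.0548  0.0555] ang 45.1 pix ((332.5000305175781, 170.0), (21.920310974121094, 21.92030906677246), 45.0)
ycase [0.4932 0.0701 0.0635 0.0485] ang 81.0 pix ((224.94595336914062, 227.8243408203125), (27.12583351135254, 20.714271545410156), 9.462321281433105)
rcase [0.5038 0.1419 0.0667 0.0486] ang 81.4 pix ((194.28323364257812, 223.15895080566406), (28.434694290161133, 20.75580596923828), 8.746162414550781)
small red [0.5954 0.181  0.0406 0.0498] ang 31.8 pix ((182.61764526367188, 186.52940368652344), (16.29236602783203, 20.4083309173584), 59.03623962402344)
```

View pics/c0.png

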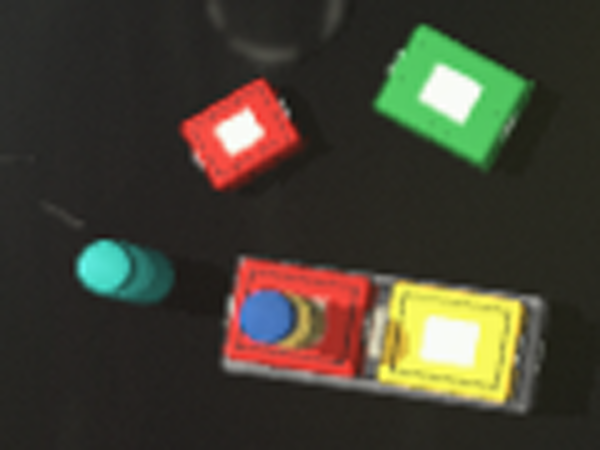

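View pics/c1.png

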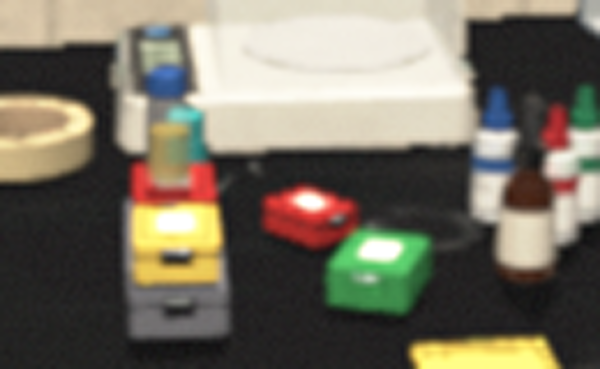

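```bash
cat >> h.py <<'E'
from scipy.spatial.transform import Rotation as Ro
def tgtR(jaw):  # tool z down, tool y along jaw angle (deg)
    a=np.radians(jaw); y=np.array([np.cos(a),np.sin(a),0]); z=np.array([0,0,-1.]); return Ro.from_matrix(np.c_[np.cross(y,z),y,z])
def legs(wps,p=None,R=None):
    if p is None:
        o=r.get_obs(); p=np.array(o['tcp_pos']); R=Ro.from_rotvec(o['orientation']); print('at',p.round(4),'q',np.round(o['joints'],2),'w',round(o['grip_width'],4),'F',np.round(o['contact_force'],1),'t',round(o['clock'],1))
    for x,y,z,j in wps:
        c=[tgtR(j),tgtR(j+180)]; T=min(c,key=lambda T:(R.inv()*T).magnitude()) 
        d=R.inv().apply(np.array([x,y,z])-p)/.15; w=(R.inv()*T).as_rotvec()/np.pi
        print((x,y,z,j),'->',np.round(np.r_[d,w],3),'rows',int(np.ceil(max(np.linalg.norm(d)*150/41.7,np.linalg.norm(w)*180/7.16)))); p=np.array([x,y,z]);R=T
E
python3 - <<'E'
from h import *
f=load('top'); g=load('side'); L=[]
for F,b in((f,(180,205,205,240)),(g,(250,150,275,172))):
    h=cv2.cvtColor(F['pixels'],cv2.COLOR_RGB2HSV); m=np.zeros(h.shape[:2],np.uint8); x0,y0,x1,y1=b
    m[y0:y1,x0:x1]=cv2.inRange(h,(100,100,40),(125,255,255))[y0:y1,x0:x1]
    c=max(cv2.findContours(m,0,2)[0],key=cv2.contourArea); (u,v),rad=cv2.minEnclosingCircle(c); bb=cv2.boundingRect(c); print(u,v,rad,bb)
    L.append((bb[0]+(bb[2]-1)/2,bb[1]+(bb[3]-1)/2))
print(onz(f,L[0],.124),onz(f,L[0],.12))
c,d=ray(g,L[1]); k=(.50-c[0])/d[0]; 
A,a=ray(f,L[0]); n=np.c_[a,-d]; s=np.linalg.lstsq(n,c-A,rcond=None)[0]; print('tri',A+a*s[0],c+d*s[1])
legs([(.32,-.55,.24,-55),(.41,-.43,.24,-40),(.47,-.31,.24,-25),(.5,-.18,.24,-8.7),(.5,-.04,.24,-8.7),(.503,.08,.24,-8.7)])
E
```

```text
187.9166717529297 223.22222900390625 5.228305339813232 (183, 219, 11, 9)
260.5 162.0 4.031229019165039 (257, 159, 8, 7)
[0.50091448 0.14045799 0.124     ] [0.50110206 0.14143127 0.12      ]
tri [0.50120397 0.14196009 0.11782667] [0.50035845 0.14209049 0.11781875]
at [ 0.212  -0.6403  0.2414] q [ 1.14  0.48  0.02  1.56 -0.01  1.11 -0.08] w 0.0855 F [-0.4  0.7 -0.5] t 0.1
(0.32, -0.55, 0.24, -55) -> [ 0.872 -0.345  0.01  -0.001 -0.    -0.093] rows 4
(0.41, -0.43, 0.24, -40) -> [ 0.95  -0.311  0.     0.     0.    -0.083] rows 4
(0.47, -0.31, 0.24, -25) -> [ 0.87  -0.208  0.     0.     0.    -0.083] rows 4
(0.5, -0.18, 0.24, -8.7) -> [ 0.87  -0.185  0.     0.     0.    -0.091] rows 4
(0.5, -0.04, 0.24, -8.7) -> [ 0.923 -0.141  0.     0.     0.     0.   ] rows 4
(0.503, 0.08, 0.24, -8.7) -> [ 0.794 -0.101  0.     0.     0.     0.   ] rows 3
```

Two red cases: the one at top px (194,223), about 48x62 mm and in the stack, is larger than the loose one at (183,186), about 40x50 mm, so the stacked one is meant. Two vials: blue cap at (188,223) on the red case is the right one, and the turquoise one at (159,214) is left alone. The green case at (225,179) is also a decoy. The crops confirm all of this. Trays by top px: yellow (284,170), stand (333,171), red (396,212), long (315,251).

{"name": "send_rows", "arguments": {"deltas": [[1,0.22,-0.085,0,0,0,-0.023],[1,0.44,-0.17,0,0,0,-0.046],[1,0.66,-0.26,0,0,0,-0.07],[1,0.87,-0.345,0.01,0,0,-0.093],[1,0.87,-0.345,0.01,0,0,-0.093]]}}

```text
clock: 0.52
tcp_pos: [0.3277, -0.5442, 0.2403]
orientation: [-2.986, -0.967, -0.008]
contact_force: [1.0, 0.2, 0.2]
grip_width: 0.0854
```

{"name": "send_rows", "arguments": {"deltas": [[1,0.24,-0.08,0,0,0,-0.02],[1,0.48,-0.16,0,0,0,-0.04],[1,0.72,-0.23,0,0,0,-0.06],[1,0.95,-0.31,0,0,0,-0.083],[1,0.95,-0.31,0,0,0,-0.083]]}}

```text
clock: 0.93
tcp_pos: [0.4158, -0.4228, 0.2407]
orientation: [-2.835, -1.347, -0.007]
contact_force: [1.1, 1.0, 0.6]
grip_width: 0.0854
```

{"name": "send_rows", "arguments": {"deltas": [[1,0.22,-0.05,0,0,0,-0.02],[1,0.44,-0.1,0,0,0,-0.04],[1,0.66,-0.15,0,0,0,-0.06],[1,0.87,-0.208,0,0,0,-0.083],[1,0.87,-0.208,0,0,0,-0.083]]}}

```text
clock: 1.35
tcp_pos: [0.4732, -0.3033, 0.2408]
orientation: [-2.638, -1.702, -0.005]
contact_force: [-0.0, 1.1, 0.5]
grip_width: 0.0851
```

{"name": "send_rows", "arguments": {"deltas": [[1,0.22,-0.05,0,0,0,-0.023],[1,0.44,-0.1,0,0,0,-0.046],[1,0.66,-0.14,0,0,0,-0.07],[1,0.87,-0.185,0,0,0,-0.091],[1,0.87,-0.185,0,0,0,-0.091]]}}

```text
clock: 1.77
tcp_pos: [0.5015, -0.1735, 0.241]
orientation: [-2.37, -2.06, -0.005]
contact_force: [-0.0, 0.2, -0.3]
grip_width: 0.0853
```

{"name": "send_rows", "arguments": {"deltas": [[1,0.24,-0.035,0,0,0,0],[1,0.48,-0.07,0,0,0,0],[1,0.72,-0.1,0,0,0,0],[1,0.923,-0.141,0,0,0,0],[1,0.923,-0.141,0,0,0,0]]}}

```text
clock: 2.18
tcp_pos: [0.4996, -0.0339, 0.2411]
orientation: [-2.373, -2.055, -0.003]
contact_force: [0.5, -0.7, 0.3]
grip_width: 0.0856
```

{"name": "send_rows", "arguments": {"deltas": [[1,0.26,-0.035,0,0,0,0],[1,0.52,-0.07,0,0,0,0],[1,0.794,-0.101,0,0,0,0],[1,0.794,-0.101,0,0,0,0],[1,0.794,-0.101,0,0,0,0]]}}

```text
clock: 2.6
tcp_pos: [0.5027, 0.0815, 0.2408]
orientation: [-2.378, -2.052, -0.001]
contact_force: [0.7, -0.8, -0.3]
grip_width: 0.0857
```

Run:
```python
from h import *
legs([(.501,.141,.24,-8.7),(.501,.141,.15,-8.7),(.501,.141,.079,-8.7)])
```

```text
at [0.5027 0.0815 0.2408] q [ 0.2   0.26 -0.56  1.92  0.16  1.01 -0.58] w 0.0857 F [ 0.7 -0.8 -0.3] t 2.6
(0.501, 0.141, 0.24, -8.7) -> [ 0.391 -0.07   0.005 -0.    -0.     0.001] rows 2
(0.501, 0.141, 0.15, -8.7) -> [0.  0.  0.6 0.  0.  0. ] rows 3
(0.501, 0.141, 0.079, -8.7) -> [0.    0.    0.473 0.    0.    0.   ] rows 2
```

{"name": "send_rows", "arguments": {"deltas": [[1,0.2,-0.035,0,0,0,0],[1,0.391,-0.07,0,0,0,0],[1,0.391,-0.07,0.2,0,0,0],[1,0.391,-0.07,0.4,0,0,0],[1,0.391,-0.07,0.6,0,0,0],[1,0.391,-0.07,0.6,0,0,0],[1,0.391,-0.07,0.6,0,0,0]]}}

```text
clock: 3.18
tcp_pos: [0.5007, 0.1367, 0.1498]
orientation: [-2.385, -2.043, 0.006]
contact_force: [-0.4, 0.1, 0.1]
grip_width: 0.0851
```

{"name": "send_rows", "arguments": {"deltas": [[1,0,0,0.12,0,0,0],[1,0,0,0.24,0,0,0],[1,0,0,0.36,0,0,0],[1,0,0,0.473,0,0,0],[1,0,0,0.473,0,0,0],[1,0,0,0.473,0,0,0]]}}

```text
clock: 3.68
tcp_pos: [0.5023, 0.1384, 0.0812]
orientation: [2.384, 2.045, 0.001]
contact_force: [-0.4, -0.7, 1.0]
grip_width: 0.0853
```

Run:
```python
from h import *
legs([(.501,.141,.079,-8.7)])
f=grab('top');g=grab('side')
a=cv2.resize(f['pixels'][160:260,140:260],(480,400),interpolation=2);b=cv2.resize(g['pixels'][120:220,215:305],(320,400)[::1],interpolation=2)
save(np.hstack([a,b]),'v1.png')
```

```text
at [0.5023 0.1384 0.0812] q [ 0.01  0.5  -0.5   2.03  0.36  0.71 -0.87] w 0.0853 F [-0.4 -0.7  1. ] t 3.7
(0.501, 0.141, 0.079, -8.7) -> [ 0.016 -0.011  0.014  0.    -0.    -0.   ] rows 1
```

View pics/v1.png

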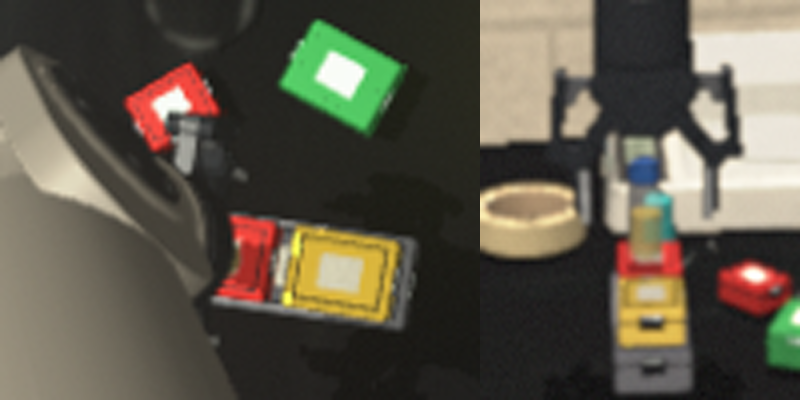

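The jaws straddle the vial with clear room on both sides (side crop about (640,200)). I'll close now.

{"name": "send_rows", "arguments": {"deltas": [[1,0.015,-0.01,0.014,0,0,0],[0,0.015,-0.01,0.014,0,0,0],[0,0.015,-0.01,0.014,0,0,0],[0,0.015,-0.01,0.014,0,0,0],[0,0.015,-0.01,0.014,0,0,0],[0,0.015,-0.01,0.014,0,0,0],[0,0.015,-0.01,0.014,0,0,0],[0,0.015,-0.01,0.014,0,0,0],[0,0.015,-0.01,0.014,0,0,0],[0,0.015,-0.01,0.014,0,0,0],[0,0.015,-0.01,0.014,0,0,0],[0,0.015,-0.01,0.014,0,0,0]], "squeeze": 30}}

```text
clock: 4.78
tcp_pos: [0.5003, 0.1414, 0.0779]
orientation: [2.383, 2.047, 0.0]
contact_force: [-1.2, -1.1, 6.1]
grip_width: 0.0262
```

Run:
```python
from h import *
legs([(.501,.141,.2,-8.7),(.545,.03,.2,-8.7),(.60,-.085,.2,-8.7),(.640,-.189,.2,-8.7),(.640,-.189,.06,-8.7),(.640,-.189,.03,-8.7)])
```

```text
at [0.5003 0.1414 0.0779] q [ 0.01  0.5  -0.5   2.03  0.36  0.7  -0.88] w 0.0262 F [-1.2 -1.1  6.1] t 4.8
(0.501, 0.141, 0.2, -8.7) -> [-0.002  0.005 -0.814  0.    -0.     0.   ] rows 3
(0.545, 0.03, 0.2, -8.7) -> [-0.687  0.402  0.     0.     0.     0.   ] rows 3
(0.6, -0.085, 0.2, -8.7) -> [-0.702  0.478  0.     0.     0.     0.   ] rows 4
(0.64, -0.189, 0.2, -8.7) -> [-0.645  0.368  0.     0.     0.     0.   ] rows 3
(0.64, -0.189, 0.06, -8.7) -> [0.    0.    0.933 0.    0.    0.   ] rows 4
(0.64, -0.189, 0.03, -8.7) -> [0.  0.  0.2 0.  0.  0. ] rows 1
```

{"name": "send_rows", "arguments": {"deltas": [[0,0,0,-0.06,0,0,0],[0,0,0,-0.2,0,0,0],[0,0,0,-0.4,0,0,0],[0,0,0,-0.6,0,0,0],[0,0,0,-0.81,0,0,0],[0,0,0,-0.81,0,0,0]]}}

```text
clock: 5.28
tcp_pos: [0.5031, 0.1431, 0.2053]
orientation: [2.38, 2.045, 0.014]
contact_force: [0.8, -0.0, -0.0]
grip_width: 0.0259
```

{"name": "send_rows", "arguments": {"deltas": [[0,-0.1,0.06,0,0,0,0],[0,-0.25,0.15,0,0,0,0],[0,-0.4,0.24,0,0,0,0],[0,-0.55,0.32,0,0,0,0],[0,-0.69,0.4,0,0,0,0],[0,-0.69,0.4,0,0,0,0]]}}

```text
clock: 5.78
tcp_pos: [0.5451, 0.0239, 0.1987]
orientation: [2.389, 2.037, -0.003]
contact_force: [0.1, 0.0, -1.5]
grip_width: 0.0261
```

{"name": "send_rows", "arguments": {"deltas": [[0,-0.15,0.1,0,0,0,0],[0,-0.3,0.2,0,0,0,0],[0,-0.45,0.3,0,0,0,0],[0,-0.6,0.4,0,0,0,0],[0,-0.7,0.48,0,0,0,0],[0,-0.7,0.48,0,0,0,0]]}}

```text
clock: 6.28
tcp_pos: [0.6002, -0.0897, 0.1986]
orientation: [2.388, 2.039, -0.002]
contact_force: [0.8, -0.7, -0.6]
grip_width: 0.0259
```

{"name": "send_rows", "arguments": {"deltas": [[0,-0.15,0.09,0,0,0,0],[0,-0.3,0.17,0,0,0,0],[0,-0.45,0.26,0,0,0,0],[0,-0.57,0.33,0,0,0,0],[0,-0.645,0.37,0,0,0,0],[0,-0.645,0.37,0,0,0,0],[0,-0.645,0.37,0,0,0,0]]}}

```text
clock: 6.87
tcp_pos: [0.6391, -0.1877, 0.1988]
orientation: [-2.382, -2.046, -0.0]
contact_force: [-0.6, 1.4, 0.0]
grip_width: 0.0259
```

Run:
```python
from h import *
legs([(.640,-.189,.07,-8.7),(.640,-.189,.027,-8.7)])
f=grab('top');g=grab('side')
a=cv2.resize(f['pixels'][110:230,270:390],(400,400),interpolation=2);b=cv2.resize(g['pixels'][150:270,290:410],(400,400)[::1],interpolation=2)
save(np.hstack([a,b]),'v2.png')
```

```text
at [ 0.6391 -0.1877  0.1988] q [ 0.5   0.54 -0.43  1.6   0.25  1.06 -0.16] w 0.0259 F [-0.6  1.4  0. ] t 6.9
(0.64, -0.189, 0.07, -8.7) -> [-0.009  0.008  0.859 -0.    -0.     0.   ] rows 4
(0.64, -0.189, 0.027, -8.7) -> [0.    0.    0.287 0.    0.    0.   ] rows 2
```

View pics/v2.png

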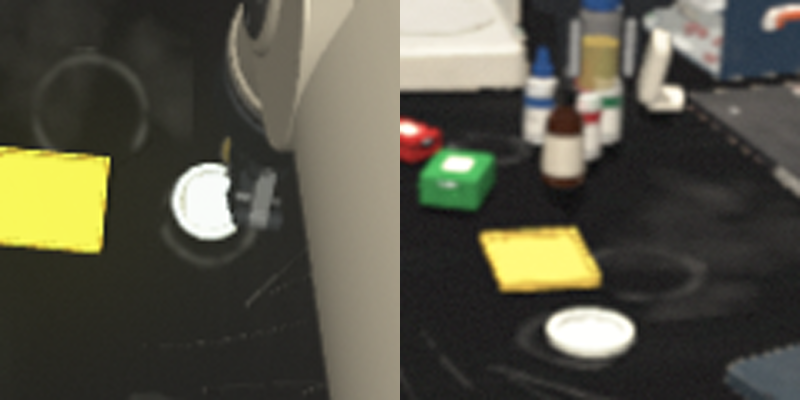

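The vial hangs upright between the fingers (side crop (600,50)), above the stand (crop (590,330)). I'll lower it.

{"name": "send_rows", "arguments": {"deltas": [[0,0,0,0.2,0,0,0],[0,-0.01,0.01,0.4,0,0,0],[0,-0.01,0.01,0.6,0,0,0],[0,-0.01,0.01,0.8,0,0,0],[0,-0.01,0.01,0.95,0,0,0],[0,-0.01,0.01,0.95,0,0,0],[0,-0.01,0.01,0.95,0,0,0],[0,-0.01,0.01,0.95,0,0,0]]}}

```text
clock: 7.63
tcp_pos: [0.6419, -0.1893, 0.0586]
orientation: [2.381, 2.048, 0.003]
contact_force: [-0.3, 0.2, 1.0]
grip_width: 0.0262
```

Run:
```python
from h import *
legs([(.640,-.189,.026,-8.7)])
f=grab('top');g=grab('side')
h=cv2.cvtColor(g['pixels'],cv2.COLOR_RGB2HSV); m=cv2.inRange(h,(100,100,40),(125,255,255)); 
for c in cv2.findContours(m[:,300:400].copy(),0,2)[0]:
  if cv2.contourArea(c)>15: print(cv2.boundingRect(c))
print(proj(g,[[.64,-.189,.128-.05],[.64,-.189,.0],[.64,-.189,.07]]))
b=cv2.resize(g['pixels'][190:270,300:400],(500,400)[::1],interpolation=2)
save(b,'v3.png')
```

```text
at [ 0.6419 -0.1893  0.0586] q [ 0.46  0.7  -0.38  1.68  0.33  0.83 -0.22] w 0.0262 F [-0.3  0.2  1. ] t 7.6
(0.64, -0.189, 0.026, -8.7) -> [ 0.    -0.013  0.217  0.001 -0.     0.001] rows 1
(0, 353, 8, 21)
(43, 205, 12, 11)
(30, 164, 5, 9)
(89, 141, 11, 15)
(90, 126, 10, 11)
[[347.74212709 218.97039697]
 [346.21972029 250.39417587]
 [347.58213975 222.27267248]]
```

View pics/v3.png

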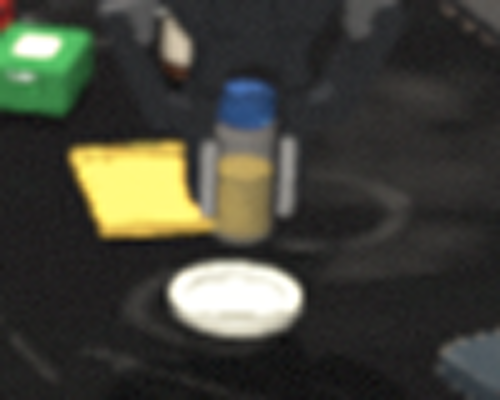

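The vial hangs upright at side crop (245,160), about 1.5 px right of the stand's centre (236,298), which is roughly 2–3 mm. I'll correct that while lowering.

{"name": "send_rows", "arguments": {"deltas": [[0,0,-0.015,0,0,0,0],[0,0,-0.015,0.06,0,0,0],[0,0,-0.015,0.12,0,0,0],[0,0,-0.015,0.17,0,0,0],[0,0,-0.015,0.21,0,0,0],[0,0,-0.015,0.21,0,0,0],[0,0,-0.015,0.21,0,0,0],[0,0,-0.015,0.21,0,0,0]]}}

```text
clock: 8.4
tcp_pos: [0.6383, -0.19, 0.0246]
orientation: [-2.383, -2.047, 0.001]
contact_force: [1.2, -0.4, 0.0]
grip_width: 0.026
```

{"name": "send_rows", "arguments": {"deltas": [[0,0,0,0.007,0,0,0],[0,0,0,0.007,0,0,0],[0,0,0,0.007,0,0,0]]}}

```text
clock: 8.65
tcp_pos: [0.6385, -0.19, 0.0241]
orientation: [-2.383, -2.047, -0.0]
contact_force: [0.5, -0.5, -0.3]
grip_width: 0.0261
```

Run:
```python
from h import *
legs([(.640,-.189,.026,-8.7)])
g=grab('side')
b=cv2.resize(g['pixels'][190:270,300:400],(500,400)[::1],interpolation=2)
save(b,'v4.png')
```

```text
at [ 0.6385 -0.19    0.0241] q [ 0.45  0.74 -0.37  1.7   0.35  0.77 -0.23] w 0.0261 F [ 0.5 -0.5 -0.3] t 8.7
(0.64, -0.189, 0.026, -8.7) -> [ 0.008  0.009 -0.013 -0.    -0.     0.   ] rows 1
```

View pics/v4.png

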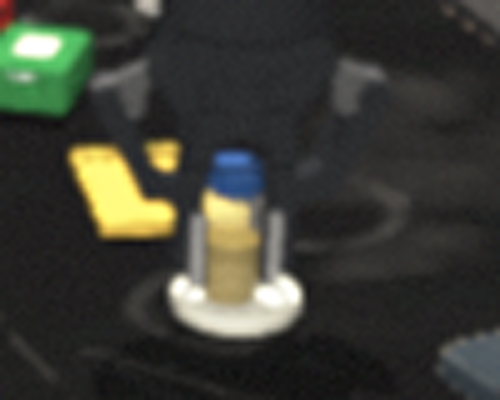

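The vial is in the recess (crop (232,290), rim centred at 236), but no contact force shows yet. I'll lower it a little more.

{"name": "send_rows", "arguments": {"deltas": [[0,0.005,0.008,0.007,0,0,0],[0,0.005,0.008,0.014,0,0,0],[0,0.005,0.008,0.02,0,0,0],[0,0.005,0.008,0.02,0,0,0]]}}

```text
clock: 9.03
tcp_pos: [0.6387, -0.1901, 0.0238]
orientation: [-2.384, -2.046, 0.005]
contact_force: [-11.6, 1.6, 23.4]
grip_width: 0.0256
```

{"name": "send_rows", "arguments": {"deltas": [[0,0,-0.008,-0.014,0,0,0],[0,0,-0.008,-0.014,0,0,0],[1,0,-0.008,-0.014,0,0,0],[1,0,-0.008,-0.014,0,0,0],[1,0,-0.008,-0.014,0,0,0],[1,0,-0.008,-0.014,0,0,0],[1,0,-0.008,-0.014,0,0,0],[1,0,-0.008,-0.014,0,0,0],[1,0,-0.008,-0.014,0,0,0],[1,0,-0.008,-0.014,0,0,0]]}}

```text
clock: 9.87
tcp_pos: [0.6386, -0.1893, 0.0232]
orientation: [-2.383, -2.047, 0.0]
contact_force: [-0.4, -0.0, 0.2]
grip_width: 0.0857
```

{"name": "send_rows", "arguments": {"deltas": [[1,0,0,-0.2,0,0,0],[1,0,0,-0.4,0,0,0],[1,0,0,-0.6,0,0,0],[1,0,0,-0.8,0,0,0],[1,0,0,-1,0,0,0],[1,0,0,-1,0,0,0]]}}

```text
clock: 10.37
tcp_pos: [0.6423, -0.1897, 0.1804]
orientation: [2.377, 2.041, 0.01]
contact_force: [1.5, 0.4, -0.1]
grip_width: 0.0851
```

Run:
```python
from h import *
legs([(.60,-.085,.18,-8.7),(.545,.03,.18,-8.7),(.503,.1415,.18,-8.7)])
g=grab('side')
b=cv2.resize(g['pixels'][190:270,300:400],(500,400)[::1],interpolation=2)
save(b,'v5.png')
```

```text
at [ 0.6423 -0.1897  0.1804] q [ 0.49  0.56 -0.43  1.61  0.26  1.02 -0.16] w 0.0851 F [ 1.5  0.4 -0.1] t 10.4
(0.6, -0.085, 0.18, -8.7) -> [ 0.647 -0.384 -0.002  0.003  0.     0.   ] rows 3
(0.545, 0.03, 0.18, -8.7) -> [ 0.702 -0.478  0.     0.     0.     0.   ] rows 4
(0.503, 0.1415, 0.18, -8.7) -> [ 0.692 -0.389  0.     0.     0.     0.   ] rows 3
```

View pics/v5.png

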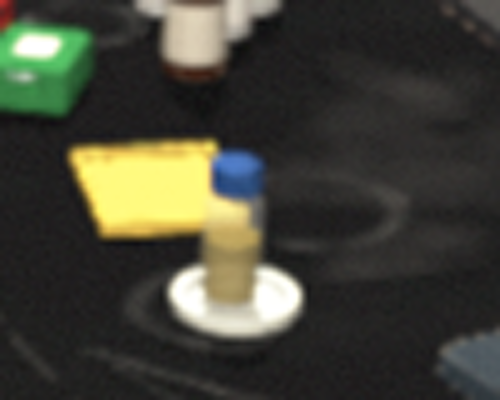

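The vial stands upright in the recess (crop (232,230), base on the stand near its centre). Next I'll re-measure the cases.

```bash
cat >> h.py <<'E'
def rect(f,mask,z,name,box):
    m=np.zeros(mask.shape,np.uint8); x0,y0,x1,y1=box; m[y0:y1,x0:x1]=mask[y0:y1,x0:x1]
    c=max(cv2.findContours(m,0,2)[0],key=cv2.contourArea)
    P=np.array([onz(f,p[0],z)[:2] for p in cv2.convexHull(c)]).astype(np.float32)
    (cx,cy),(w,h),a=cv2.minAreaRect(P); print(name,np.round([cx,cy,w,h],4),'ang',round(a,1))
def masks(f):
    h=cv2.cvtColor(f['pixels'],cv2.COLOR_RGB2HSV); H,S,V=[h[...,i] for i in range(3)]
    return dict(y=((H>20)&(H<35)&(S>120)&(V>80)).astype(np.uint8),r=(((H<8)|(H>172))&(S>120)&(V>70)).astype(np.uint8),g=((S<60)&(V>60)).astype(np.uint8),all=((V>60)).astype(np.uint8))
E
python3 - <<'E'
from h import *
f=grab('top'); m=masks(f)
rect(f,m['y'],.056,'ycase',(205,205,250,250)); rect(f,m['r'],.056,'rcase',(170,205,215,250)); rect(f,m['all'],.03,'stack',(173,205,250,250))
save(cv2.resize(f['pixels'][140:260,140:360],(800,436),interpolation=2),'t6.png')
legs([(.60,-.085,.18,-8.7),(.545,.03,.18,-8.7),(.4932,.0701,.18,-8.7),(.4932,.0701,.047,-8.7)])
E
```

```text
ycase [0.4932 0.0701 0.0635 0.0485] ang 81.0
rcase [0.5038 0.1421 0.0663 0.0486] ang 81.4
stack [0.4974 0.1075 0.1549 0.0575] ang 82.1
at [ 0.6395 -0.1895  0.175 ] q [ 0.49  0.56 -0.43  1.62  0.26  1.02 -0.17] w 0.0853 F [-0.4 -0.5 -1.1] t 10.5
(0.6, -0.085, 0.18, -8.7) -> [ 0.649 -0.365 -0.035  0.001  0.     0.   ] rows 3
(0.545, 0.03, 0.18, -8.7) -> [ 0.702 -0.478  0.     0.     0.     0.   ] rows 4
(0.4932, 0.0701, 0.18, -8.7) -> [ 0.212 -0.382  0.     0.     0.     0.   ] rows 2
(0.4932, 0.0701, 0.047, -8.7) -> [0.    0.    0.887 0.    0.    0.   ] rows 4
```

{"name": "send_rows", "arguments": {"deltas": [[1,0.22,-0.12,0,0,0,0],[1,0.44,-0.24,0,0,0,0],[1,0.65,-0.365,-0.035,0,0,0],[1,0.65,-0.365,-0.035,0,0,0]]}}

```text
clock: 10.8
tcp_pos: [0.5964, -0.0754, 0.1779]
orientation: [-2.368, -2.056, -0.001]
contact_force: [-0.3, 1.3, 0.3]
grip_width: 0.0857
```

{"name": "send_rows", "arguments": {"deltas": [[1,0.23,-0.2,0,0,0,0],[1,0.46,-0.4,0,0,0,0],[1,0.68,-0.63,0,0,0,0],[1,0.91,-0.86,0,0,0,0],[1,0.914,-0.86,0,0,0,0],[1,0.914,-0.86,0,0,0,0],[1,0.914,-0.86,0.2,0,0,0],[1,0.914,-0.86,0.4,0,0,0],[1,0.914,-0.86,0.55,0,0,0],[1,0.914,-0.86,0.55,0,0,0],[1,0.914,-0.86,0.55,0,0,0]]}}

```text
clock: 11.72
tcp_pos: [0.4914, 0.0696, 0.0947]
orientation: [-2.382, -2.045, 0.005]
contact_force: [0.4, -0.4, 0.0]
grip_width: 0.0857
```

Run:
```python
from h import *
legs([(.4932,.0701,.048,-8.7)])
```

```text
at [0.4914 0.0696 0.0947] q [ 0.14  0.44 -0.5   2.07  0.32  0.71 -0.71] w 0.0857 F [ 0.4 -0.4  0. ] t 11.7
(0.4932, 0.0701, 0.048, -8.7) -> [ 0.005  0.013  0.312 -0.001  0.     0.   ] rows 2
```

{"name": "send_rows", "arguments": {"deltas": [[1,0.005,0.013,0.1,0,0,0],[1,0.005,0.013,0.2,0,0,0],[1,0.005,0.013,0.312,0,0,0],[1,0.005,0.013,0.312,0,0,0],[1,0.005,0.013,0.312,0,0,0],[1,0.005,0.013,0.312,0,0,0]]}}

```text
clock: 12.22
tcp_pos: [0.4955, 0.0709, 0.0507]
orientation: [2.383, 2.046, 0.003]
contact_force: [-0.5, -0.7, -0.7]
grip_width: 0.0857
```

Run:
```python
from h import *
legs([(.4932,.0701,.048,-8.7)])
g=grab('side')
b=cv2.resize(g['pixels'][150:230,210:310],(500,400)[::1],interpolation=2)
save(b,'v7.png')
```

```text
at [0.4955 0.0709 0.0507] q [ 0.1   0.51 -0.45  2.09  0.38  0.62 -0.77] w 0.0857 F [-0.5 -0.7 -0.7] t 12.2
(0.4932, 0.0701, 0.048, -8.7) -> [-0.007 -0.014  0.018  0.001 -0.     0.   ] rows 1
```

View pics/v7.png

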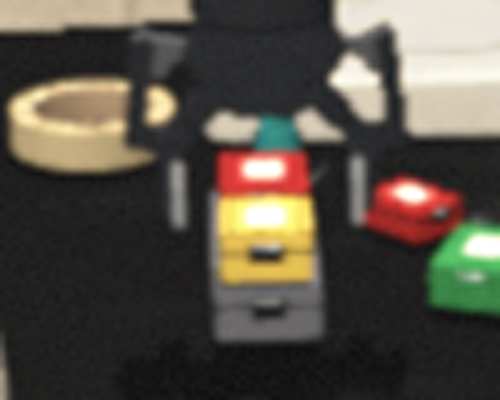

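The jaws straddle the yellow case evenly (tips at crop (178,228) and (358,222), case centre at 266). I'll close.

{"name": "send_rows", "arguments": {"deltas": [[1,-0.006,-0.012,0.015,0,0,0],[0,-0.006,-0.012,0.015,0,0,0],[0,-0.006,-0.012,0.015,0,0,0],[0,-0.006,-0.012,0.015,0,0,0],[0,-0.006,-0.012,0.015,0,0,0],[0,-0.006,-0.012,0.015,0,0,0],[0,-0.006,-0.012,0.015,0,0,0],[0,-0.006,-0.012,0.015,0,0,0],[0,-0.006,-0.012,0.015,0,0,0],[0,-0.006,-0.012,0.015,0,0,0]], "squeeze": 40}}

```text
clock: 13.1
tcp_pos: [0.4927, 0.0702, 0.0475]
orientation: [2.383, 2.047, 0.0]
contact_force: [-2.1, -0.8, 5.1]
grip_width: 0.0471
```

Run:
```python
from h import *
legs([(.4932,.0701,.15,-8.7),(.57,-.02,.15,-6),(.641,-.067,.15,-5.2),(.641,-.067,.021,-5.2)])
```

```text
at [0.4927 0.0702 0.0475] q [ 0.1   0.52 -0.45  2.1   0.39  0.61 -0.77] w 0.0471 F [-2.1 -0.8  5.1] t 13.1
(0.4932, 0.0701, 0.15, -8.7) -> [-0.     0.004 -0.684  0.     0.     0.   ] rows 3
(0.57, -0.02, 0.15, -6) -> [-0.516  0.597  0.     0.     0.    -0.015] rows 3
(0.641, -0.067, 0.15, -5.2) -> [-0.262  0.503  0.     0.     0.    -0.004] rows 3
(0.641, -0.067, 0.021, -5.2) -> [0.   0.   0.86 0.   0.   0.  ] rows 4
```

{"name": "send_rows", "arguments": {"deltas": [[0,0,0,-0.06,0,0,0],[0,0,0,-0.2,0,0,0],[0,0,0,-0.4,0,0,0],[0,0,0,-0.6,0,0,0],[0,0,0,-0.684,0,0,0],[0,0,0,-0.684,0,0,0]]}}

```text
clock: 13.6
tcp_pos: [0.4945, 0.0707, 0.1531]
orientation: [2.381, 2.045, 0.008]
contact_force: [0.6, 0.2, -1.7]
grip_width: 0.0475
```

{"name": "send_rows", "arguments": {"deltas": [[0,-0.1,0.12,0,0,0,0],[0,-0.22,0.26,0,0,0,-0.005],[0,-0.36,0.42,0,0,0,-0.01],[0,-0.516,0.6,0,0,0,-0.015],[0,-0.516,0.6,0,0,0,-0.015]]}}

```text
clock: 14.02
tcp_pos: [0.5729, -0.0273, 0.1485]
orientation: [2.34, 2.092, -0.002]
contact_force: [1.0, -1.6, -1.2]
grip_width: 0.0471
```

{"name": "send_rows", "arguments": {"deltas": [[0,-0.09,0.17,0,0,0,0],[0,-0.18,0.34,0,0,0,0],[0,-0.262,0.503,0,0,0,-0.004],[0,-0.262,0.503,0,0,0,-0.004],[0,-0.262,0.503,0,0,0,-0.004],[0,-0.262,0.503,0.2,0,0,-0.004],[0,-0.262,0.503,0.4,0,0,-0.004],[0,-0.262,0.503,0.6,0,0,-0.004],[0,-0.262,0.503,0.6,0,0,-0.004],[0,-0.262,0.503,0.6,0,0,-0.004]]}}

```text
clock: 14.85
tcp_pos: [0.6383, -0.0658, 0.058]
orientation: [-2.317, -2.116, 0.005]
contact_force: [-0.0, 0.2, -0.9]
grip_width: 0.0475
```

Run:
```python
from h import *
legs([(.641,-.067,.0205,-5.2)])
f=grab('top');g=grab('side')
a=cv2.resize(f['pixels'][140:210,250:350],(400,280),interpolation=2);b=cv2.resize(g['pixels'][180:260,290:390],(400,320)[::1],interpolation=2)
save(np.hstack([np.vstack([a,a[:40]]),b]),'v8.png')
```

```text
at [ 0.6383 -0.0658  0.058 ] q [ 0.31  0.68 -0.43  1.74  0.37  0.81 -0.38] w 0.0475 F [-0.   0.2 -0.9] t 14.8
(0.641, -0.067, 0.0205, -5.2) -> [-0.006  0.02   0.25  -0.002 -0.     0.   ] rows 1
```

View pics/v8.png

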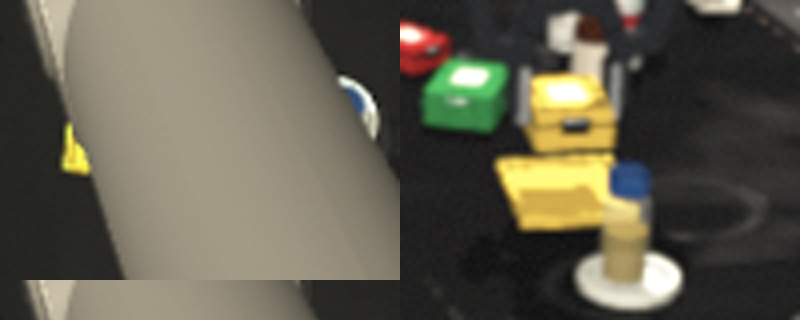

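The yellow case hangs level over its tray (side crop (572,110), tray (565,190)), and the vial is still upright. I'll lower the case.

{"name": "send_rows", "arguments": {"deltas": [[0,-0.006,0.015,0.06,0,0,0],[0,-0.006,0.015,0.12,0,0,0],[0,-0.006,0.015,0.18,0,0,0],[0,-0.006,0.015,0.225,0,0,0],[0,-0.006,0.015,0.245,0,0,0],[0,-0.006,0.015,0.255,0,0,0],[0,-0.006,0.015,0.255,0,0,0],[0,-0.006,0.015,0.255,0,0,0]]}}

```text
clock: 15.62
tcp_pos: [0.6431, -0.0679, 0.0214]
orientation: [2.321, 2.117, 0.001]
contact_force: [0.3, -0.1, -1.5]
grip_width: 0.0475
```

{"name": "send_rows", "arguments": {"deltas": [[0,0.004,-0.012,0.007,0,0,0],[0,0.004,-0.012,0.012,0,0,0],[0,0.004,-0.012,0.012,0,0,0]]}}

```text
clock: 15.87
tcp_pos: [0.6416, -0.0672, 0.0206]
orientation: [2.32, 2.116, 0.001]
contact_force: [-2.6, 0.5, 4.1]
grip_width: 0.047
```

Contact with the tray floor shows, so I'll release and lift.

{"name": "send_rows", "arguments": {"deltas": [[1,0,0,0,0,0,0],[1,0,0,0,0,0,0],[1,0,0,0,0,0,0],[1,0,0,0,0,0,0],[1,0,0,0,0,0,0],[1,0,0,0,0,0,0],[1,0,0,-0.1,0,0,0],[1,0,0,-0.3,0,0,0],[1,0,0,-0.5,0,0,0],[1,0,0,-0.7,0,0,0],[1,0,0,-0.9,0,0,0],[1,0,0,-0.9,0,0,0]]}}

```text
clock: 16.87
tcp_pos: [0.6451, -0.0668, 0.1626]
orientation: [2.315, 2.112, 0.012]
contact_force: [1.4, 0.7, 1.0]
grip_width: 0.0855
```

Run:
```python
from h import *
legs([(.56,.04,.155,-8.7),(.504,.1415,.155,-8.7),(.504,.1415,.048,-8.7)])
```

```text
at [ 0.6451 -0.0668  0.1626] q [ 0.35  0.55 -0.48  1.68  0.3   0.97 -0.32] w 0.0855 F [1.4 0.7 1. ] t 16.9
(0.56, 0.04, 0.155, -8.7) -> [ 0.657 -0.63   0.044  0.004 -0.     0.019] rows 4
(0.504, 0.1415, 0.155, -8.7) -> [ 0.612 -0.471  0.     0.     0.     0.   ] rows 3
(0.504, 0.1415, 0.048, -8.7) -> [0.    0.    0.713 0.    0.    0.   ] rows 3
```

{"name": "send_rows", "arguments": {"deltas": [[1,0.17,-0.16,0.01,0,0,0.005],[1,0.33,-0.32,0.02,0,0,0.01],[1,0.5,-0.48,0.035,0,0,0.015],[1,0.657,-0.63,0.044,0.003,0,0.019],[1,0.657,-0.63,0.044,0.003,0,0.019]]}}

```text
clock: 17.28
tcp_pos: [0.5521, 0.0462, 0.1489]
orientation: [-2.367, -2.05, 0.01]
contact_force: [-0.6, 0.3, -0.3]
grip_width: 0.0856
```

{"name": "send_rows", "arguments": {"deltas": [[0.78,0.2,-0.16,0,0,0,0],[0.78,0.4,-0.31,0,0,0,0],[0.78,0.615,-0.471,0,0,0,0],[0.78,0.615,-0.471,0,0,0,0],[0.78,0.615,-0.471,0,0,0,0],[0.78,0.615,-0.471,0.2,0,0,0],[0.78,0.615,-0.471,0.3,0,0,0],[0.78,0.615,-0.471,0.3,0,0,0],[0.78,0.615,-0.471,0.3,0,0,0]]}}

```text
clock: 18.03
tcp_pos: [0.5, 0.1402, 0.1035]
orientation: [-2.379, -2.041, 0.012]
contact_force: [0.3, -0.2, 1.1]
grip_width: 0.0668
```

Run:
```python
from h import *
legs([(.504,.1425,.048,-8.7)])
f=grab('top'); m=masks(f); rect(f,m['y'],.029,'ycase+tray',(255,140,315,200))
a=cv2.resize(f['pixels'][140:250,150:350],(800,440),interpolation=2); save(a,'v9.png')
```

```text
at [0.5    0.1402 0.1035] q [ 0.03  0.46 -0.52  2.01  0.32  0.76 -0.83] w 0.0668 F [ 0.3 -0.2  1.1] t 18.0
(0.504, 0.1425, 0.048, -8.7) -> [ 0.02   0.028  0.37  -0.003  0.    -0.   ] rows 2
ycase+tray [ 0.6367 -0.067   0.0863  0.0734] ang 84.7
```

View pics/v9.png

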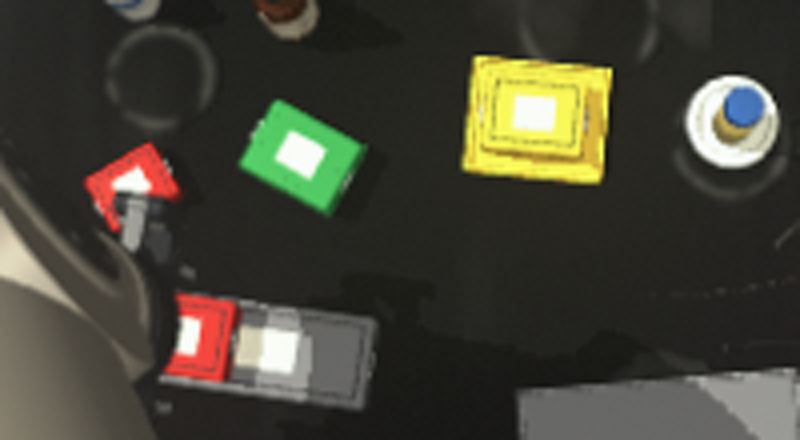

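The yellow case lies inside its tray (crop (535,118)), and the vial is in the stand (732,120). The red case and the bare half of the long case remain. I'll go down on the red case.

{"name": "send_rows", "arguments": {"deltas": [[0.78,0.02,0.028,0,-0.003,0,0],[0.78,0.02,0.028,0.12,-0.003,0,0],[0.78,0.02,0.028,0.24,-0.003,0,0],[0.78,0.02,0.026,0.36,-0.003,0,0],[0.78,0.02,0.024,0.36,-0.003,0,0],[0.78,0.02,0.024,0.36,-0.003,0,0],[0.78,0.02,0.024,0.36,-0.003,0,0]]}}

```text
clock: 18.67
tcp_pos: [0.5044, 0.1445, 0.0509]
orientation: [2.382, 2.046, 0.003]
contact_force: [0.6, -0.3, -0.5]
grip_width: 0.0666
```

Run:
```python
from h import *
legs([(.504,.1425,.0475,-8.7)])
```

```text
at [0.5044 0.1445 0.0509] q [-0.03  0.55 -0.47  2.03  0.4   0.65 -0.91] w 0.0666 F [ 0.6 -0.3 -0.5] t 18.7
(0.504, 0.1425, 0.0475, -8.7) -> [-0.013 -0.     0.023  0.001 -0.     0.   ] rows 1
```

{"name": "send_rows", "arguments": {"deltas": [[0.78,-0.01,0,0.018,0,0,0],[0,-0.01,0,0.018,0,0,0],[0,-0.01,0,0.018,0,0,0],[0,-0.01,0,0.018,0,0,0],[0,-0.01,0,0.018,0,0,0],[0,-0.01,0,0.018,0,0,0],[0,-0.01,0,0.018,0,0,0],[0,-0.01,0,0.018,0,0,0]]}}

```text
clock: 19.33
tcp_pos: [0.5036, 0.1424, 0.0477]
orientation: [2.383, 2.046, 0.001]
contact_force: [-1.3, -0.9, 5.3]
grip_width: 0.0473
```

Run:
```python
from h import *
legs([(.504,.1425,.16,-8.7),(.505,.02,.16,-8.7),(.51,-.11,.16,-8.7),(.52,-.24,.16,-10),(.536,-.345,.16,-11.6),(.536,-.345,.06,-11.6)])
```

```text
at [0.5036 0.1424 0.0477] q [-0.02  0.55 -0.46  2.04  0.4   0.64 -0.91] w 0.0473 F [-1.3 -0.9  5.3] t 19.3
(0.504, 0.1425, 0.16, -8.7) -> [ 0.001  0.003 -0.748  0.     0.     0.   ] rows 3
(0.505, 0.02, 0.16, -8.7) -> [-0.806  0.13   0.     0.     0.     0.   ] rows 3
(0.51, -0.11, 0.16, -8.7) -> [-0.852  0.164  0.     0.     0.     0.   ] rows 4
(0.52, -0.24, 0.16, -10) -> [-0.847  0.197  0.     0.     0.     0.007] rows 4
(0.536, -0.345, 0.16, -11.6) -> [-0.671  0.227  0.     0.     0.     0.009] rows 3
(0.536, -0.345, 0.06, -11.6) -> [0.    0.    0.667 0.    0.    0.   ] rows 3
```

{"name": "send_rows", "arguments": {"deltas": [[0,0,0,-0.06,0,0,0],[0,0,0,-0.2,0,0,0],[0,0,0,-0.4,0,0,0],[0,0,0,-0.6,0,0,0],[0,0,0,-0.75,0,0,0],[0,0,0,-0.75,0,0,0]]}}

```text
clock: 19.83
tcp_pos: [0.5056, 0.1438, 0.1645]
orientation: [2.38, 2.045, 0.011]
contact_force: [0.3, -0.2, -1.7]
grip_width: 0.0471
```

{"name": "send_rows", "arguments": {"deltas": [[0,-0.15,0.02,0,0,0,0],[0,-0.35,0.05,0,0,0,0],[0,-0.55,0.09,0,0,0,0],[0,-0.7,0.11,0,0,0,0],[0,-0.806,0.13,0,0,0,0]]}}

```text
clock: 20.25
tcp_pos: [0.5032, 0.0171, 0.159]
orientation: [2.386, 2.044, -0.003]
contact_force: [0.0, 0.5, -1.4]
grip_width: 0.047
```

{"name": "send_rows", "arguments": {"deltas": [[0,-0.2,0.04,0,0,0,0],[0,-0.4,0.08,0,0,0,0],[0,-0.6,0.12,0,0,0,0],[0,-0.852,0.164,0,0,0,0]]}}

```text
clock: 20.58
tcp_pos: [0.5088, -0.1098, 0.1594]
orientation: [-2.38, -2.05, -0.0]
contact_force: [1.0, -0.1, -0.8]
grip_width: 0.0469
```

{"name": "send_rows", "arguments": {"deltas": [[0,-0.22,0.05,0,0,0,0],[0,-0.44,0.1,0,0,0,0.003],[0,-0.66,0.15,0,0,0,0.005],[0,-0.847,0.197,0,0,0,0.007]]}}

```text
clock: 20.92
tcp_pos: [0.5182, -0.2427, 0.1592]
orientation: [-2.407, -2.018, 0.002]
contact_force: [1.3, 0.1, -1.9]
grip_width: 0.0472
```

{"name": "send_rows", "arguments": {"deltas": [[0,-0.2,0.07,0,0,0,0.003],[0,-0.4,0.14,0,0,0,0.006],[0,-0.57,0.19,0,0,0,0.009],[0,-0.67,0.227,0,0,0,0.009],[0,-0.67,0.227,0,0,0,0.009],[0,-0.67,0.227,0.2,0,0,0.009],[0,-0.67,0.227,0.4,0,0,0.009],[0,-0.67,0.227,0.65,0,0,0.009],[0,-0.67,0.227,0.65,0,0,0.009],[0,-0.67,0.227,0.65,0,0,0.009],[0,-0.67,0.227,0.65,0,0,0.009]]}}

```text
clock: 21.83
tcp_pos: [0.5363, -0.3446, 0.0635]
orientation: [2.432, 1.987, 0.001]
contact_force: [-0.4, -0.7, -0.5]
grip_width: 0.047
```

Run:
```python
from h import *
legs([(.536,-.345,.0205,-11.6)])
g=grab('side')
b=cv2.resize(g['pixels'][200:320,260:410],(500,400)[::1],interpolation=2)
save(b,'v10.png')
```

```text
at [ 0.5363 -0.3446  0.0635] q [ 0.72  0.64 -0.34  1.76  0.29  0.78  0.04] w 0.047 F [-0.4 -0.7 -0.5] t 21.8
(0.536, -0.345, 0.0205, -11.6) -> [-0.003 -0.002  0.287  0.     0.     0.   ] rows 2
```

View pics/v10.png

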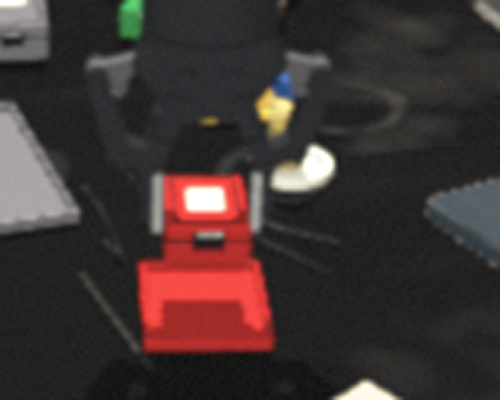

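The red case hangs level and centred over its tray (crop (207,215), tray centre about 205). I'll lower it.

{"name": "send_rows", "arguments": {"deltas": [[0,0,0,0.07,0,0,0],[0,0,0,0.14,0,0,0],[0,0,0,0.21,0,0,0],[0,0,0,0.25,0,0,0],[0,0,0,0.275,0,0,0],[0,0,0,0.288,0,0,0],[0,0,0,0.288,0,0,0],[0,0,0,0.288,0,0,0]]}}

```text
clock: 22.55
tcp_pos: [0.5344, -0.3445, 0.0207]
orientation: [-2.433, -1.985, 0.004]
contact_force: [-8.9, 3.6, 21.2]
grip_width: 0.0473
```

{"name": "send_rows", "arguments": {"deltas": [[0,0,0,-0.012,0,0,0],[0,0,0,-0.012,0,0,0],[0,0,0,-0.012,0,0,0]]}}

```text
clock: 22.8
tcp_pos: [0.5356, -0.345, 0.0208]
orientation: [2.433, 1.986, -0.0]
contact_force: [-1.5, -0.1, 4.7]
grip_width: 0.0467
```

{"name": "send_rows", "arguments": {"deltas": [[1,0,0,0,0,0,0],[1,0,0,0,0,0,0],[1,0,0,0,0,0,0],[1,0,0,0,0,0,0],[1,0,0,0,0,0,0],[1,0,0,0,0,0,0],[1,0,0,-0.1,0,0,0],[1,0,0,-0.3,0,0,0],[1,0,0,-0.5,0,0,0],[1,0,0,-0.7,0,0,0],[1,0,0,-0.9,0,0,0],[1,0,0,-0.9,0,0,0]]}}

```text
clock: 23.8
tcp_pos: [0.539, -0.3465, 0.1636]
orientation: [2.426, 1.979, 0.006]
contact_force: [0.6, -0.6, 1.0]
grip_width: 0.0855
```

Run:
```python
from h import *
f=grab('top'); m=masks(f)
rect(f,m['y'],.008,'ytray',(255,140,315,200)); rect(f,m['all'],.03,'long',(173,205,250,250)); rect(f,m['r'],.008,'rtray',(365,185,430,240));rect(f,m['g'],.008,'ltray',(265,225,365,280))
legs([(.52,-.22,.155,-8.7),(.51,-.1,.155,-8.7),(.50,.02,.155,-8.7),(.498,.106,.155,-8.7)])
a=cv2.resize(f['pixels'][140:280,170:430],(780,420),interpolation=2); save(a,'v11.png')
```

```text
ytray [ 0.6406 -0.0671  0.0882  0.075 ] ang 84.7
long [0.4975 0.1075 0.1549 0.0574] ang 82.3
rtray [ 0.5356 -0.3448  0.0889  0.0744] ang 78.8
ltray [ 0.4391 -0.1443  0.082   0.1754] ang 4.7
at [ 0.5377 -0.346   0.1607] q [ 0.75  0.53 -0.38  1.71  0.23  0.95  0.08] w 0.0852 F [ 0.4 -0.  -0.3] t 23.9
(0.52, -0.22, 0.155, -8.7) -> [ 0.799 -0.285  0.034  0.002  0.001 -0.016] rows 4
(0.51, -0.1, 0.155, -8.7) -> [ 0.781 -0.187  0.     0.     0.     0.   ] rows 3
(0.5, 0.02, 0.155, -8.7) -> [ 0.781 -0.187  0.     0.     0.     0.   ] rows 3
(0.498, 0.106, 0.155, -8.7) -> [ 0.565 -0.1    0.     0.     0.     0.   ] rows 3
```

View pics/v11.png

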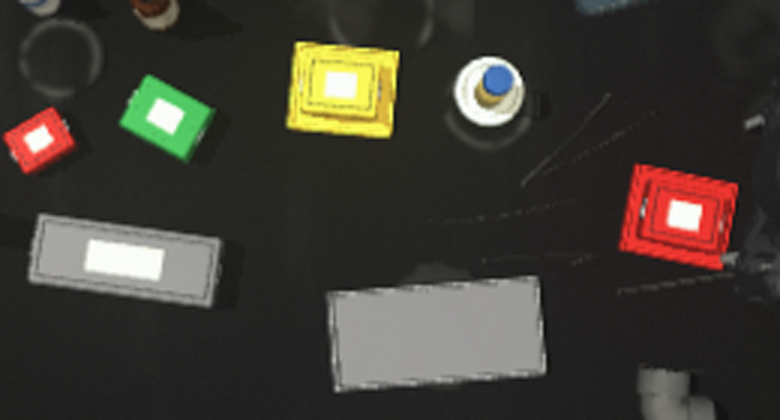

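Both small cases lie inside their trays (yellow (340,88), red (683,215)) and the vial is in the stand (495,88). Only the long case at (125,258) is left, for the tray at (437,333).

Run:
```python
from h import *
f=load('top'); h=cv2.cvtColor(f['pixels'],cv2.COLOR_RGB2HSV)
rect(f,((h[...,2]>190)&(h[...,1]<40)).astype(np.uint8),.03,'label',(180,210,245,245))
for k in (70,85,100,115,130): rect(f,(h[...,2]>k).astype(np.uint8),.03,'long%d'%k,(173,205,250,250))
print(onz(f,(170+38/3,140+248/3),.03),onz(f,(170+216/3,140+270/3),.03))
```

```text
label [0.4975 0.1082 0.0621 0.0261] ang 82.6
long70 [0.4975 0.1073 0.1537 0.0568] ang 82.3
long85 [0.4974 0.1072 0.1516 0.0561] ang 82.1
long100 [0.498  0.108  0.1491 0.055 ] ang 82.2
long115 [0.4981 0.1083 0.1484 0.054 ] ang 82.3
long130 [0.4979 0.1083 0.1469 0.0527] ang 82.1
[0.50608564 0.17620103 0.03      ] [0.48886409 0.03294565 0.03      ]
```

{"name": "send_rows", "arguments": {"deltas": [[1,0.2,-0.07,0,0,0,-0.004],[1,0.4,-0.14,0.01,0,0,-0.008],[1,0.6,-0.21,0.02,0,0,-0.012],[1,0.8,-0.285,0.034,0,0,-0.016],[1,0.8,-0.285,0.034,0,0,-0.016]]}}

```text
clock: 24.27
tcp_pos: [0.5164, -0.211, 0.1501]
orientation: [-2.371, -2.055, -0.001]
contact_force: [0.9, 1.6, 0.0]
grip_width: 0.0853
```

{"name": "send_rows", "arguments": {"deltas": [[1,0.26,-0.06,0,0,0,0],[1,0.52,-0.12,0,0,0,0],[1,0.78,-0.187,0,0,0,0],[1,0.78,-0.187,0,0,0,0]]}}

```text
clock: 24.6
tcp_pos: [0.5065, -0.0899, 0.1507]
orientation: [-2.37, -2.058, -0.003]
contact_force: [0.2, 0.2, 0.2]
grip_width: 0.0856
```

{"name": "send_rows", "arguments": {"deltas": [[1,0.26,-0.06,0,0,0,0],[1,0.52,-0.12,0,0,0,0],[1,0.78,-0.187,0,0,0,0],[1,0.78,-0.187,0,0,0,0]]}}

```text
clock: 24.93
tcp_pos: [0.4963, 0.0298, 0.151]
orientation: [-2.37, -2.059, -0.005]
contact_force: [0.1, 1.0, 0.1]
grip_width: 0.0853
```

{"name": "send_rows", "arguments": {"deltas": [[1,0.2,-0.035,0,0,0,0],[1,0.4,-0.07,0,0,0,0],[1,0.565,-0.1,0,0,0,0],[1,0.565,-0.1,0,0,0,0],[1,0.565,-0.1,0.2,0,0,0],[1,0.565,-0.1,0.4,0,0,0],[1,0.565,-0.1,0.5,0,0,0],[1,0.565,-0.1,0.5,0,0,0],[1,0.565,-0.1,0.5,0,0,0],[1,0.565,-0.1,0.5,0,0,0]]}}

```text
clock: 25.77
tcp_pos: [0.496, 0.1069, 0.0763]
orientation: [2.383, 2.046, 0.001]
contact_force: [0.2, -0.1, 0.1]
grip_width: 0.0854
```

Run:
```python
from h import *
legs([(.498,.108,.0175,-8)])
```

```text
at [0.496  0.1069 0.0763] q [ 0.06  0.48 -0.49  2.06  0.35  0.68 -0.81] w 0.0854 F [ 0.2 -0.1  0.1] t 25.8
(0.498, 0.108, 0.0175, -8) -> [ 0.009  0.012  0.392  0.    -0.    -0.004] rows 2
```

{"name": "send_rows", "arguments": {"deltas": [[1,0.009,0.012,0.1,0,0,-0.004],[1,0.009,0.012,0.2,0,0,-0.004],[1,0.009,0.012,0.3,0,0,-0.004],[1,0.009,0.006,0.375,0,0,-0.004],[1,0.009,0.006,0.392,0,0,-0.004],[1,0.009,0.006,0.392,0,0,-0.004],[1,0.009,0.006,0.392,0,0,-0.004],[1,0.009,0.006,0.392,0,0,-0.004]]}}

```text
clock: 26.43
tcp_pos: [0.4971, 0.1084, 0.0175]
orientation: [2.37, 2.061, 0.002]
contact_force: [0.5, 0.0, -0.6]
grip_width: 0.0856
```

{"name": "send_rows", "arguments": {"deltas": [[0,0,0,0,0,0,0],[0,0,0,0,0,0,0],[0,0,0,0,0,0,0],[0,0,0,0,0,0,0],[0,0,0,0,0,0,0],[0,0,0,0,0,0,0],[0,0,0,0,0,0,0],[0,0,0,0,0,0,0]], "squeeze": 80}}

```text
clock: 27.1
tcp_pos: [0.4971, 0.1083, 0.0175]
orientation: [2.369, 2.061, 0.001]
contact_force: [-0.7, -1.0, 8.9]
grip_width: 0.0544
```

Run:
```python
from h import *
legs([(.498,.108,.12,-8),(.49,-.02,.12,-4),(.46,-.10,.12,2),(.439,-.1445,.12,4.6)])
```

```text
at [0.4971 0.1083 0.0175] q [ 0.    0.58 -0.43  2.08  0.44  0.56 -0.87] w 0.0544 F [-0.7 -1.   8.9] t 27.1
(0.498, 0.108, 0.12, -8) -> [-0.001  0.007 -0.683  0.     0.     0.   ] rows 3
(0.49, -0.02, 0.12, -4) -> [-0.852  0.066  0.     0.     0.    -0.022] rows 4
(0.46, -0.1, 0.12, 2) -> [-0.546 -0.162  0.     0.     0.    -0.033] rows 3
(0.439, -0.1445, 0.12, 4.6) -> [-0.292 -0.15   0.     0.     0.    -0.014] rows 2
```

{"name": "send_rows", "arguments": {"deltas": [[0,0,0,-0.06,0,0,0],[0,0,0,-0.2,0,0,0],[0,0,0,-0.4,0,0,0],[0,0,0,-0.58,0,0,0],[0,0,0,-0.683,0,0,0],[0,0,0,-0.683,0,0,0]]}}

```text
clock: 27.6
tcp_pos: [0.4983, 0.1089, 0.1225]
orientation: [2.368, 2.06, 0.008]
contact_force: [0.8, 0.7, -2.2]
grip_width: 0.0544
```

{"name": "send_rows", "arguments": {"deltas": [[0,-0.1,0.01,0,0,0,-0.002],[0,-0.25,0.02,0,0,0,-0.007],[0,-0.42,0.03,0,0,0,-0.012],[0,-0.6,0.045,0,0,0,-0.016],[0,-0.75,0.058,0,0,0,-0.02],[0,-0.852,0.066,0,0,0,-0.022],[0,-0.852,0.066,0,0,0,-0.022]]}}

```text
clock: 28.18
tcp_pos: [0.4868, -0.0242, 0.1175]
orientation: [-2.303, -2.136, 0.007]
contact_force: [-0.7, 0.3, -3.3]
grip_width: 0.0542
```

Run:
```python
from h import *
legs([(.439,-.1445,.12,4.6),(.439,-.1445,.055,4.6)])
```

```text
at [ 0.4868 -0.0242  0.1175] q [ 0.35  0.39 -0.52  2.08  0.29  0.75 -0.42] w 0.0542 F [-0.7  0.3 -3.3] t 28.2
(0.439, -0.1445, 0.12, 4.6) -> [-0.824 -0.258 -0.013 -0.001  0.001 -0.049] rows 4
(0.439, -0.1445, 0.055, 4.6) -> [0.    0.    0.433 0.    0.    0.   ] rows 2
```

{"name": "send_rows", "arguments": {"deltas": [[0,-0.15,-0.05,-0.01,0,0,-0.01],[0,-0.35,-0.1,-0.01,0,0,-0.02],[0,-0.55,-0.17,-0.01,0,0,-0.03],[0,-0.72,-0.22,-0.01,0,0,-0.04],[0,-0.824,-0.258,-0.01,0,0,-0.049],[0,-0.824,-0.258,-0.01,0,0,-0.049],[0,-0.824,-0.258,0.1,0,0,-0.049],[0,-0.824,-0.258,0.25,0,0,-0.049],[0,-0.824,-0.258,0.4,0,0,-0.049],[0,-0.824,-0.258,0.4,0,0,-0.049],[0,-0.824,-0.258,0.4,0,0,-0.049],[0,-0.824,-0.258,0.4,0,0,-0.049]]}}

```text
clock: 29.18
tcp_pos: [0.4418, -0.1394, 0.0596]
orientation: [2.125, 2.314, 0.001]
contact_force: [0.2, -0.3, -2.2]
grip_width: 0.0546
```

Run:
```python
from h import *
legs([(.439,-.1445,.0205,4.6)])
f=grab('top');g=grab('side')
a=cv2.resize(f['pixels'][210:290,260:370],(413,300),interpolation=2);b=cv2.resize(g['pixels'][200:280,215:315],(375,300)[::1],interpolation=2)
save(np.hstack([a,b]),'v12.png')
```

```text
at [ 0.4418 -0.1394  0.0596] q [ 0.57  0.46 -0.48  2.17  0.37  0.59 -0.09] w 0.0546 F [ 0.2 -0.3 -2.2] t 29.2
(0.439, -0.1445, 0.0205, 4.6) -> [-0.032 -0.022  0.261  0.    -0.     0.002] rows 1
```

View pics/v12.png

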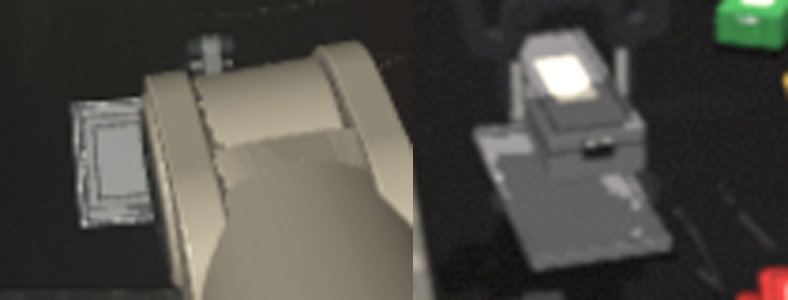

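The long case is level and aligned over its tray (side crop (585,110), tray (570,195)). I'll correct about 6 mm and lower.

{"name": "send_rows", "arguments": {"deltas": [[0,-0.015,-0.01,0,0,0,0.002],[0,-0.03,-0.02,0,0,0,0.002],[0,-0.03,-0.02,0.07,0,0,0.002],[0,-0.03,-0.02,0.14,0,0,0.002],[0,-0.03,-0.02,0.18,0,0,0.002],[0,-0.03,-0.02,0.18,0,0,0.002],[0,-0.03,-0.02,0.18,0,0,0.002]]}}

```text
clock: 29.87
tcp_pos: [0.4381, -0.1447, 0.0313]
orientation: [-2.132, -2.306, 0.001]
contact_force: [-0.7, -0.4, -2.7]
grip_width: 0.0543
```

Run:
```python
from h import *
legs([(.439,-.1445,.0205,4.6)])
```

```text
at [ 0.4381 -0.1447  0.0313] q [ 0.55  0.51 -0.44  2.18  0.41  0.53 -0.12] w 0.0543 F [-0.7 -0.4 -2.7] t 29.9
(0.439, -0.1445, 0.0205, 4.6) -> [ 0.001  0.006  0.072 -0.001 -0.    -0.001] rows 1
```

{"name": "send_rows", "arguments": {"deltas": [[0,0,0.003,0.03,0,0,0],[0,0,0.003,0.055,0,0,0],[0,0,0.003,0.07,0,0,0],[0,0,0.003,0.074,0,0,0],[0,0,0.003,0.074,0,0,0],[0,0,0.003,0.074,0,0,0]]}}

```text
clock: 30.37
tcp_pos: [0.4392, -0.145, 0.0211]
orientation: [2.133, 2.306, -0.0]
contact_force: [0.7, -0.0, -2.2]
grip_width: 0.0541
```

{"name": "send_rows", "arguments": {"deltas": [[0,0,0,0.005,0,0,0],[0,0,0,0.008,0,0,0],[0,0,0,0.008,0,0,0]]}}

```text
clock: 30.62
tcp_pos: [0.4393, -0.1451, 0.0205]
orientation: [2.133, 2.305, -0.001]
contact_force: [-2.4, 0.3, 7.9]
grip_width: 0.0546
```

Contact shows. I'll release and rise.

{"name": "send_rows", "arguments": {"deltas": [[1,0,0,0,0,0,0],[1,0,0,0,0,0,0],[1,0,0,0,0,0,0],[1,0,0,0,0,0,0],[1,0,0,0,0,0,0],[1,0,0,0,0,0,0],[1,0,0,-0.1,0,0,0],[1,0,0,-0.3,0,0,0],[1,0,0,-0.5,0,0,0],[1,0,0,-0.7,0,0,0],[1,0,0,-0.95,0,0,0],[1,0,0,-0.95,0,0,0]]}}

```text
clock: 31.62
tcp_pos: [0.4428, -0.1455, 0.1682]
orientation: [2.127, 2.299, 0.006]
contact_force: [1.3, -0.9, -0.7]
grip_width: 0.0854
```

{"name": "send_rows", "arguments": {"deltas": [[1,0.25,0.1,0,0,0,0],[1,0.5,0.2,0,0,0,0],[1,0.75,0.3,0,0,0,0],[1,0.95,0.38,0,0,0,0],[1,0.95,0.38,0,0,0,0]]}}

```text
clock: 32.03
tcp_pos: [0.4867, 0.0092, 0.1631]
orientation: [-2.122, -2.316, -0.008]
contact_force: [0.8, 0.1, 0.3]
grip_width: 0.0852
```

{"name": "send_rows", "arguments": {"deltas": [[1,0.25,0,-0.1,0,0,0],[1,0.5,0,-0.2,0,0,0],[1,0.75,0,-0.2,0,0,0],[1,0.95,0,-0.2,0,0,0],[1,0.95,0,-0.2,0,0,0],[1,0.95,0,-0.2,0,0,0],[1,0.95,0,-0.2,0,0,0]]}}

```text
clock: 32.62
tcp_pos: [0.4736, 0.1427, 0.1919]
orientation: [2.133, 2.306, -0.002]
contact_force: [-0.2, -0.2, 0.5]
grip_width: 0.0852
```

Run:
```python
from h import *
f=grab('top');g=grab('side'); o=r.get_obs(); print(o['tcp_pos'],o['contact_force'],o['grip_width'])
h=cv2.cvtColor(f['pixels'],cv2.COLOR_RGB2HSV); W=((h[...,2]>170)&(h[...,1]<45)).astype(np.uint8)
rect(f,W,.033,'long label',(290,235,340,268)); rect(f,W,.029,'y label',(270,155,300,185)); rect(f,W,.029,'r label',(385,200,412,225))
rect(f,cv2.inRange(h,(100,100,40),(125,255,255)),.071,'cap',(318,150,350,190))
a=cv2.resize(f['pixels'][130:290,250:430],(450,400),interpolation=2);b=cv2.resize(g['pixels'][190:320,220:370],(346,300),interpolation=2)
save(np.hstack([a,np.vstack([b,b[:100]*0])]),'v13.png')
```

```text
[0.47387703 0.14185404 0.1918323 ] [0.63099577 0.66037316 0.19662503] 0.0854925372922327
long label [ 0.4391 -0.1451  0.0229  0.0586] ang 4.2
y label [ 0.6418 -0.0666  0.0173  0.022 ] ang 0.2
r label [ 0.5355 -0.344   0.0238  0.0187] ang 78.8
cap [ 0.6366 -0.1879  0.0198  0.0201] ang 45.2
```

View pics/v13.png

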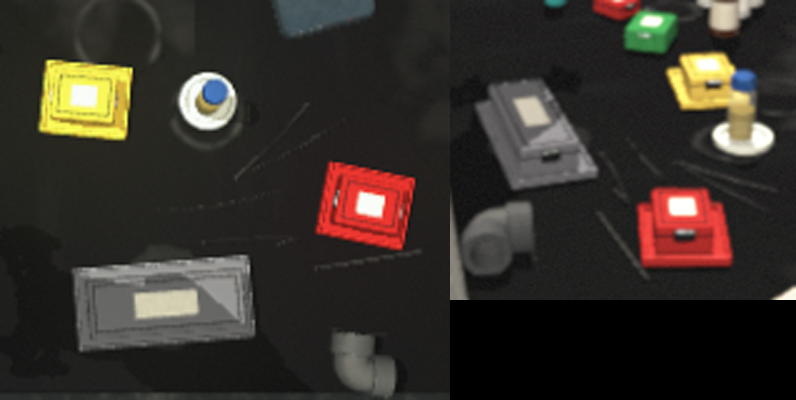

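All four pieces are flat in their places: long label (165,303), yellow (85,98), red (370,205), and the vial upright in the stand (212,97). Their centres are within about 4 mm of each place's centre, and the hand is clear and still.

```bash
python3 -c "
from bench import r
print(r.hand_in())"
```

```text
the job is handed in; nothing more can be done
None
```

The stack is apart and the job is handed in, at about 33 s of the 120 s. The vial stands in the white stand, and the yellow, red and long grey cases each lie in the tray of their own colour. I did them in that order.

My last pictures put the centres this far from their places, against limits of 13 mm (17 mm for the small cases):

| Piece | Offset |
|---|---|
| Vial (by its cap) | about 4 mm |
| Yellow case | about 1 mm |
| Red case | about 1 mm |
| Long case | about 1 mm |

- **Seating:** all four look level and upright. I felt contact with the floor before each release, and the tool height matched a 3 mm floor. I did not measure the final heights from the images.
- **Gripper:** it is open, well clear and reading close to zero force.
- **Bystanders:** I never went near the dropper bottle or the pipe elbow, and both still look in place. I did not measure their positions.
- **Forces:** the vial briefly met its stand with about 23 N down (26 N in all), and the red case its tray with about 21 N down (23 N in all). I backed off both before releasing.
- **Checks:** no check failed or disagreed.

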